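# Put the post back into the trivet stand

### The arm

A 6-joint arm with a two-finger parallel gripper is mounted at the origin on a cart in front of the work surface, level with it; the furniture and walls round the work are solid. World frame = base frame: x ahead of the robot, y to its left, z up, the work surface at z = 0. Lengths are in mm, angles in rad, forces in N, time in s.
With the tool pointing down it reaches from about 325 to 925 mm from the base axis. Payload 3.1 kg.
Tool frame: the origin (TCP) lies between the finger pads; the fingertips stand ahead of it and the grasp point (between the pads) lies 6 mm ahead of it (r.finger_overhang is the z of the fingertips in the tool frame, in mm); z points along the fingers, y is the line along which they close (so a half turn about z gives the same grasp; the last joint's range is limited). The gripper opens to 85 mm and grips with 20 to 120 N. Pads are 22 mm wide; open, the fingers measure 114 mm over their backs; the gripper's body (76 mm by 85 mm) begins 54 mm behind the grasp point. The pads swing forward as they close: fully open they stand 13 mm farther back than shut.
Start: joints at [-1.351, 0.217, 1.613, -0, 1.311, -0.112], TCP at [203.612, -590.916, 256.3] pointing down, gripper open.
Joint ranges: [-2.75, 2.75], [-0.78, 2.1], [0.31, 2.55], [-1.13, 4.27], [0.13, 2.63], [-2.58, 2.58]. Speed limits (rad/s): [2.79, 2.79, 3.14, 3.14, 3.14, 3.14].

### API

Orientations are given as a rotation vector (axis times angle).
In Python, from plant import r gives the robot as it stands.
- The arm moves only by the tool shift_gripper, called after "Call:" as name(argument=value, ...) on one line, values as JSON. Schema: {"type":"object","properties":{"increments":{"type":"string"},"grip_n":{"type":"number"},"only":{"type":"string"},"quiet":{"type":"boolean"},"lines":{"type":"string"}},"required":["increments"],"additionalProperties":false}. increments is a string of 1 to 10 rows, one to a line, with the numbers parted by spaces; each row has 7 numbers: dx, dy, dz in cm, then a rotation vector rx, ry, rz in rad, then the finger opening in mm; each row is the pose to reach, as a shift and turn from the pose commanded when the call began, along the tool's axes at that moment; what a row does not reach only later rows make up. A row lasts 1/12 s, in which the tool goes at most 41.7 mm and 0.125 rad, less where a joint would pass 70% of its speed; a pose out of reach is approached as far as the arm can. The fingers move at their own pace and stop on an object; grip_n is the grip in N (left out, the last holds). Time passes only in rows, so rows that do not move let the fingers close. The tool returns the time, the measured TCP pose, the force, the opening and the grip force at its end. only (a regular expression) keeps the lines of the reply that match it, lines (a string "A,B") keeps lines A to B, and quiet returns only ok. Input that does not fit is refused with a message, and nothing moves.
- r.state(): the state, without advancing time (a new reading comes with each control period).
- r.get_image(name): name is "side" or "top"; returns a dict with "color" (400x640x3 uint8, red, green, blue), "fx", "fy", "cx", "cy" (pixels), "pose" (4x4, takes a point from camera to world coordinates). Camera axes: x right, y down, z forward; pixel columns grow to the right and rows downward; lengths in mm; the calibration is good to about 2 mm. A picture is of the moment at which its call begins. There is no depth.
- r.sign_off(): hands the job in; it is judged then, once.
The state is a dict: "time": time; "qpos": joint angles; "joint_vel": joint speeds; "joint_efforts": joint torques, N m; "position": TCP position; "orientation": TCP orientation; "ft_force": force on the tool from outside, world axes, zero at the start; "ft_torque": the same for the moment, N m; "gripper_width": finger opening in mm; "finger_force": force on a finger pad.
Only numpy, scipy, OpenCV 4.12 (cv2) and the standard library are available. Lean on these libraries where they do the work, as an engineer would, in place of code of your own. Each camera call takes 0.05 s, during which the arm holds its last target. There are 200 camera calls.

### The job

The wooden post of the trivet stand has been washed and left leaning in the cream mug, and the jam jar is still standing on the stack of cork trivets. Lift the jar off and stand it upright on the worktop, then take the post by its knob, put it tenon first down through the hole in the trivets and feel about with it until it drops into the hidden socket of the stand's foot; leave it fully home and upright, with the trivets lying flat in their stack and the mug standing upright on the worktop.

Things in the scene. Friction and masses are not known exactly. Their poses are not given: they have to be found in the camera images.
- jam_jar: glass jam jar, mustard-yellow lid, round, 65 mm wide, 96 mm tall (lid 59 mm wide, the top 11 mm), about 0.28 kg, loose. It stands on the topmost trivet, over the hole of the stack. Origin: centre of its underside, z up.
- trivet_top: topmost of three loose cork trivets, flat rings 150 mm wide and 22 mm thick with a 44 mm hole, 0.14 kg each, piled with their holes in line to about 1 mm: a stack 66 mm high with a 44 mm bore. Origin: centre of the underside of the topmost one, z up; its top face is 22 mm higher, 94 mm above the worktop.
- post: turned wooden post, 178 mm long, ~0.13 kg, leaning about 30 degrees in the mug, knob up. From the foot end: tenon 16 mm wide, 18 long, its last 3 mm tapered to 12; square shoulder; shaft 22 mm wide; round knob 31 mm wide at 142 to 178 mm (straight from 147 to 172). Origin: tip of the tenon; z along the post to the knob. Tip height: 10 mm when home, 28 mm when resting on the foot beside the socket.
- mug: cream mug, 98 mm tall, 86 mm wide, floor 8 mm thick, 0.34 kg, loose. Origin: on its underside, 17 mm from the mug's axis; z up; the handle points to -y (out to 59 mm from the origin), the axis is at y = +17 mm. The post leans in it, its knob out over the rim towards the mug's -x.
- trivet_low: lowest of the trivets (origin: centre of its underside). It lies on the stand's fixed round wooden foot, 112 mm wide, 28 mm high, hidden under the stack. In the foot's flat top is a blind socket, a round hole 19 mm wide, 20 mm deep, sharp-edged. The trivets were put down by eye: the socket's centre lies under the bore, up to 10 mm off its axis in any direction.

How it is judged:
By the outcome, as a careful person would: the job done as asked, in the order asked, and still so for the second after the job is handed in, with the robot touching nothing.
It also fails if it takes over 64 s, if anything falls off the work surface, if the arm or the gripper's body presses on something with over 40 N, if the wrist force passes 120 N, or if a joint passes its speed limit or range.

## Working session

There is one attempt and no reset: what is moved stays moved. The work goes in short steps, Python scripts to look and compute and a tool call to move; the robot and the scene stay as the last step left them, time stands still between calls to the robot, and variables do not carry over. Pictures are saved under pics/ and viewed, at most 10 in all, crops included, and the job is handed in when it is done.

```bash
ls; mkdir -p pics; python3 - <<'E'
from plant import r
import cv2,numpy as np
s=r.state();print({k:np.round(v,3).tolist() for k,v in s.items()}, r.finger_overhang)
for n in("side","top"):
    d=r.get_image(n);cv2.imwrite(f"pics/{n}0.png",d["color"][:,:,::-1])
    print(n,d["fx"],d["fy"],d["cx"],d["cy"],np.round(d["pose"],4).tolist())
E
```

```text
pics
plant.py
{'time': 0.0, 'qpos': [-1.351, 0.218, 1.615, -0.0, 1.311, -0.112], 'joint_vel': [-0.001, 0.0, -0.001, 0.0, -0.001, 0.002], 'joint_efforts': [0.0, -39.684, -30.385, -0.0, 0.01, 0.0], 'position': [203.443, -590.16, 254.971], 'orientation': [-3.096, -0.518, 0.0], 'ft_force': [-0.261, 0.362, -0.884], 'ft_torque': [-0.024, -0.009, -0.006], 'finger_force': 0.0, 'gripper_width': 85.405} 25.0
side 385.29909177227114 385.29909177227114 315.70566505309023 205.80989195140026 [[0.041, -0.4566, 0.8887, -475.4348], [-0.9991, -0.0092, 0.0413, -81.6238], [-0.0107, -0.8896, -0.4565, 577.1317], [0.0, 0.0, 0.0, 1.0]]
top 439.2970067759645 439.2970067759645 315.20170113433556 198.51798124569163 [[-0.0241, -0.9896, 0.1421, 317.7853], [-0.9995, 0.0266, 0.0156, -50.4906], [-0.0193, -0.1417, -0.9897, 1218.1429], [0.0, 0.0, 0.0, 1.0]]
```

View pics/side0.png

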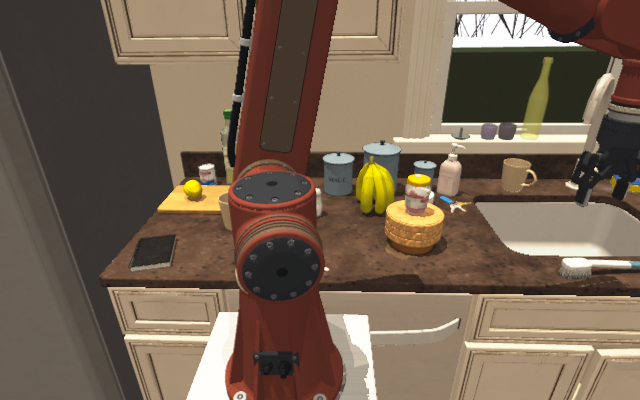

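View pics/top0.png

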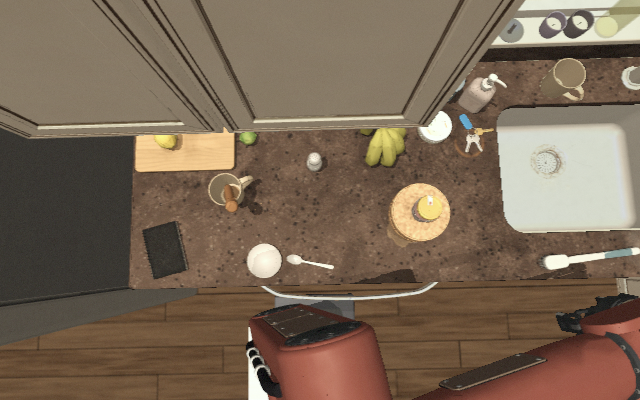

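The top view shows the mug at about (226,190) with the knob at (231,205), the trivets at (420,212) and the lid at (430,207). In the side view the stack is at (414,225), the lid is at (418,182), and the arm half hides the mug. Next I'll measure with masks and enlarge.

```bash
cat > h.py <<'E'
from plant import r
import cv2,numpy as np
from scipy.spatial.transform import Rotation as R
def ray(d,u,v):
    P=np.array(d["pose"]);q=P[:3,:3]@[(u-d["cx"])/d["fx"],(v-d["cy"])/d["fy"],1];return P[:3,3],q
def onz(d,u,v,z):
    o,q=ray(d,u,v);return np.round((o+q*(z-o[2])/q[2]),1)
def proj(d,p):
    P=np.array(d["pose"]);c=P[:3,:3].T@(np.array(p)-P[:3,3]);return np.round([d["fx"]*c[0]/c[2]+d["cx"],d["fy"]*c[1]/c[2]+d["cy"]],1)
def tri(d1,a,d2,b):
    o1,q1=ray(d1,*a);o2,q2=ray(d2,*b);q1/=np.linalg.norm(q1);q2/=np.linalg.norm(q2)
    t=np.linalg.lstsq(np.c_[q1,-q2],o2-o1,rcond=None)[0];x,y=o1+q1*t[0],o2+q2*t[1]
    return np.round((x+y)/2,1),round(float(np.linalg.norm(x-y)),1)
def totool(p,cmd=None):
    s=r.state();T=R.from_rotvec(s["orientation"]);return np.round(T.inv().apply(np.array(p)-s["position"]),1)
E
python3 - <<'E'
from h import *
T=r.get_image("top");S=r.get_image("side")
c=T["color"];a=c[150:260,370:470];b=c[160:225,195:275]
s=S["color"][165:260,375:455]
o=np.zeros((600,800,3),np.uint8)
o[:400,:400]=cv2.resize(a,(400,440),interpolation=2)[:400]
o[:325,400:]=cv2.resize(b,(400,325),interpolation=2)
o[325:600,400:]=cv2.resize(s[:, :],(400,475),interpolation=2)[:275]
cv2.imwrite("pics/c1.png",o[:,:,::-1])
def big(img,lo,hi,roi):
    h=cv2.cvtColor(img,cv2.COLOR_RGB2HSV);m=cv2.inRange(h,lo,hi);k=np.zeros_like(m);x0,y0,x1,y1=roi;k[y0:y1,x0:x1]=m[y0:y1,x0:x1]
    C=max(cv2.findContours(k,0,1)[0],key=cv2.contourArea);return cv2.contourArea(C),cv2.minEnclosingCircle(C),cv2.boundingRect(C),cv2.fitEllipse(C)
for nm,img,roi in(("lid top",c,(400,185,450,225)),("lid side",S["color"],(395,165,440,200))):
    print(nm,big(img,(20,150,110),(32,255,255),roi))
print("stack",big(c,(8,90,110),(30,255,255),(375,170,460,250)))
print("knob",big(c,(3,120,60),(16,255,255),(215,175,245,215)))
print(S["color"][182,418],c[207,430],c[225,410],c[205,231],c[190,216])
E
```

```text
Traceback (most recent call last):
cv2.error: OpenCV(4.12.0) /io/opencv/modules/imgproc/src/shapedescr.cpp:361: error: (-201:Incorrect size of input array) There should be at least 5 points to fit the ellipse in function 'fitEllipseNoDirect'
```

View pics/c1.png

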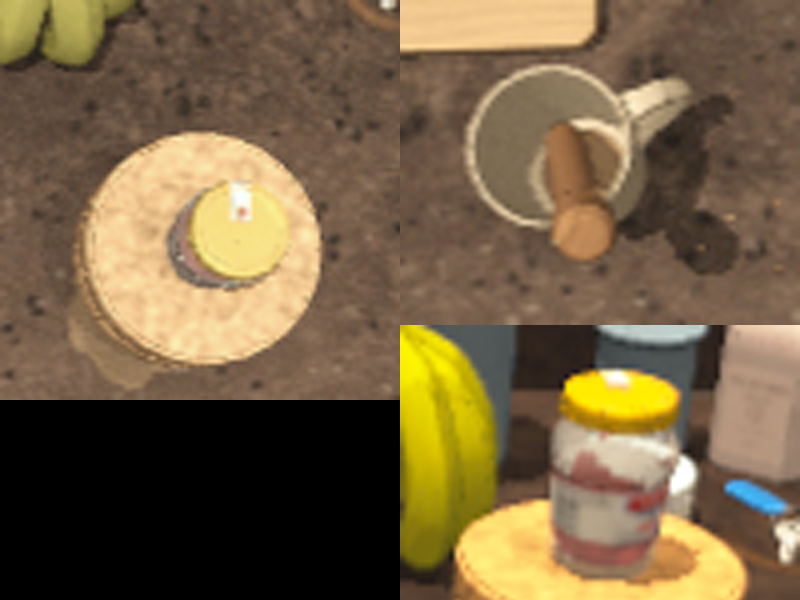

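The crop shows the lid disc centred at about (429.7,207.5) in full-image pixels and the top trivet face at (421,212). The mug rim is at (225,189), with its handle to the upper right, and the knob's end face is at (231.6,206.4).

```bash
python3 - <<'E'
from h import *
T=r.get_image("top");S=r.get_image("side")
h=cv2.cvtColor(S["color"],cv2.COLOR_RGB2HSV);m=cv2.inRange(h,(20,190,110),(32,255,255));m[:, :400]=0;m[:,445:]=0;m[:165]=0;m[200:]=0
ys,xs=np.nonzero(m);print("lid side",xs.min(),xs.max(),ys.min(),ys.max())
L=onz(T,429.3,207,190);print("lid",L,"r",onz(T,417.2,207,190)-L,"proj side",proj(S,L), "jar base proj", proj(S,[L[0],L[1],94]))
W=onz(T,420.6,211.5,94);print("trivet",W,onz(T,391.5,211.5,94)-W,proj(S,W))
M=onz(T,224.6,188.8,98);print("mug rim",M,onz(T,207.6,188.8,98)-M)
for z in(150,165):print("knob end",onz(T,231.2,206,z))
# handle direction
H=onz(T,195+288/5,160+92/5,75);d=H-M;print("handle",H,np.degrees(np.arctan2(d[1],d[0])))
P=onz(T,195+165/5,160+125/5,10);print("post low?",P)
for p in ([M[0]-50,M[1]-15,155],):print(proj(S,p))
E
```

```text
lid side 407 430 174 185
lid [ 438.1 -301.4  190. ] r [ 0.8 28.2  0. ] proj side [418.4 178. ] jar base proj [414.4 211.4]
trivet [ 438.3 -302.    94. ] [ 2.  74.3  0. ] [414.6 211.3]
mug rim [510.4 201.7  98. ] [ 1.2 44.3  0. ]
knob end [458.1 173.4 150. ]
knob end [456.1 170.3 165. ]
handle [540.3 132.4  75. ] -66.6618584552087
post low? [536.1 212.   10. ]
[231.9 185.6]
```

The rows are not in the units I measure in: shifts go in cm. I convert before sending: 315.8 mm is 31.58, -197.3 mm is -19.73.

Call:
shift_gripper(increments="3.5 -2.2 0 0 0 0 85\n7 -4.4 0 0 0 0 85\n10.5 -6.6 0 0 0 0 85\n14 -8.8 0 0 0 0 85\n17.5 -11 0 0 0 0 85\n21 -13.2 0 0 0 0 85\n24.5 -15.4 0 0 0 0 85\n28 -17.5 0 0 0 0 85\n30.5 -19 0 0 0 0 85\n31.58 -19.73 0 0 0 0 85")

```text
time: 1.13
position: [439.9, -298.4, 256.4]
orientation: [-3.097, -0.524, -0.002]
ft_force: [-0.9, 0.7, -0.7]
gripper_width: 84.9
finger_force: 0.0
```

Call:
shift_gripper(increments="0 0 0 0 0 0 85\n0 0 0 0 0 0 85")

```text
time: 1.3
position: [437.9, -301.5, 256.3]
orientation: [3.097, 0.521, -0.001]
ft_force: [0.5, -0.3, -0.5]
gripper_width: 84.9
finger_force: 0.0
```

```bash
python3 - <<'E'
from h import *
print(totool([438.2,-301.6,157]),r.state()["qpos"])
T=r.get_image("top");S=r.get_image("side")
s=S["color"][150:240,180:300];o=cv2.resize(s,(800,600),interpolation=2)
cv2.imwrite("pics/c2.png",o[:,:,::-1])
E
```

```text
[ 0.4  0.1 99.3] [-7.34479825e-01  1.76156105e-02  1.83301667e+00 -1.10612639e-03
  1.29095032e+00  5.03190449e-01]
```

View pics/c2.png

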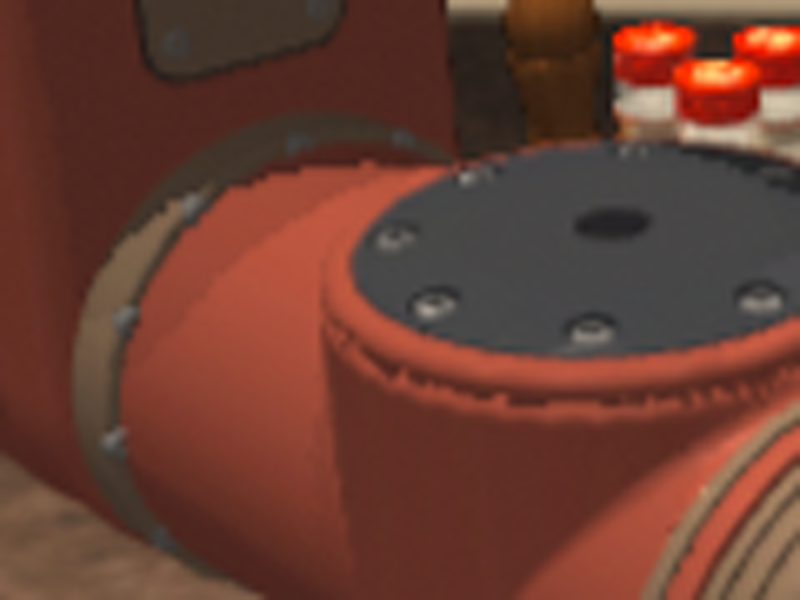

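The side view is blocked: the shoulder hides the mug, so the post will have to be measured from above or from another arm pose. Taking the jar now.

Converted, 99 mm is 9.9, 85 mm is 8.5.

Call:
shift_gripper(increments="0 0 3 0 0 0 85\n0 0 6 0 0 0 85\n0 0 8.5 0 0 0 85\n0 0 9.9 0 0 0 85\n0 0 9.9 0 0 0 85", grip_n=40)

```text
time: 1.82
position: [434.4, -300.8, 152.9]
orientation: [-3.093, -0.514, 0.009]
ft_force: [-0.5, 1.0, 0.2]
gripper_width: 85.0
finger_force: 0.0
```

Call:
shift_gripper(increments="0 0 0 0 0 0 50\n0 0 0 0 0 0 50\n0 0 0 0 0 0 50\n0 0 0 0 0 0 50\n0 0 0 0 0 0 50\n0 0 0 0 0 0 50")

```text
time: 2.32
position: [438.7, -302.6, 159.1]
orientation: [3.095, 0.519, 0.003]
ft_force: [-2.6, -0.7, 5.4]
gripper_width: 60.7
finger_force: 44.4
```

Call:
shift_gripper(increments="0 0 -1 0 0 0 50\n0 0 -3 0 0 0 50\n0 0 -6 0 0 0 50\n0 0 -8.5 0 0 0 50\n0 0 -8.5 0 0 0 50")

```text
time: 2.73
position: [440.5, -303.4, 248.3]
orientation: [3.091, 0.518, 0.011]
ft_force: [1.7, -1.2, -2.1]
gripper_width: 60.8
finger_force: 44.7
```

Converted, -165 mm is -16.5, -130 mm is -13.

Call:
shift_gripper(increments="0.8 -2.8 0 0 0 0 50\n1.8 -6 0 0 0 0 50\n2.8 -9.5 0 0 0 0 50\n3.8 -13 0 0 0 0 50\n4.5 -15.5 2 0 0 0 50\n4.8 -16.5 4.5 0 0 0 50\n4.8 -16.5 7.5 0 0 0 50\n4.8 -16.5 10.5 0 0 0 50\n4.8 -16.5 13 0 0 0 50\n4.8 -16.5 14.5 0 0 0 50")

```text
time: 3.57
position: [426.0, -127.7, 92.8]
orientation: [-3.094, -0.519, 0.01]
ft_force: [-0.5, 0.4, -4.7]
gripper_width: 60.5
finger_force: 45.0
```

Call:
shift_gripper(increments="0 0 1 0 0 0 50\n0 0 1.7 0 0 0 50\n0 0 2.2 0 0 0 50\n0 0 2.2 0 0 0 50\n0 0 2.2 0 0 0 50")

```text
time: 3.98
position: [430.1, -130.2, 75.9]
orientation: [3.098, 0.519, 0.002]
ft_force: [0.8, -0.5, -3.6]
gripper_width: 61.0
finger_force: 45.0
```

Converted, 8 mm is 0.8, 7 mm is 0.7.

Call:
shift_gripper(increments="0 0 0.4 0 0 0 50\n0 0 0.7 0 0 0 50\n0 0 0.8 0 0 0 50\n0 0 0.8 0 0 0 50")

```text
time: 4.32
position: [429.5, -129.8, 67.3]
orientation: [-3.098, -0.519, 0.0]
ft_force: [0.7, -0.4, -3.6]
gripper_width: 60.9
finger_force: 45.0
```

Call:
shift_gripper(increments="0 0 0.2 0 0 0 50\n0 0 0.3 0 0 0 50\n0 0 0.3 0 0 0 50")

```text
time: 4.57
position: [430.2, -130.0, 65.2]
orientation: [3.098, 0.519, 0.001]
ft_force: [-1.4, 1.1, 3.0]
gripper_width: 60.3
finger_force: 45.5
```

Call:
shift_gripper(increments="0 0 0 0 0 0 85\n0 0 0 0 0 0 85\n0 0 0 0 0 0 85\n0 0 0 0 0 0 85\n0 0 -4 0 0 0 85\n0 0 -8 0 0 0 85\n0 0 -12 0 0 0 85\n0 0 -16 0 0 0 85\n0 0 -19 0 0 0 85\n0 0 -19 0 0 0 85")

```text
time: 5.4
position: [433.9, -131.9, 262.7]
orientation: [3.089, 0.517, 0.02]
ft_force: [1.0, -0.3, 0.6]
gripper_width: 84.9
finger_force: 0.0
```

```bash
python3 - <<'E'
from h import *
print(r.state()["qpos"])
T=r.get_image("top");S=r.get_image("side")
o=np.zeros((600,800,3),np.uint8)
o[:,:450]=cv2.resize(T["color"][175:215,210:240],(450,600),interpolation=2)
o[:,450:]=cv2.resize(S["color"][150:240,200:252],(350,600),interpolation=2)
cv2.imwrite("pics/c3.png",o[:,:,::-1])
E
```

```text
[-4.50128360e-01 -1.78681812e-01  2.00330143e+00 -4.17985265e-06
  1.30124142e+00  7.88769195e-01]
```

View pics/c3.png

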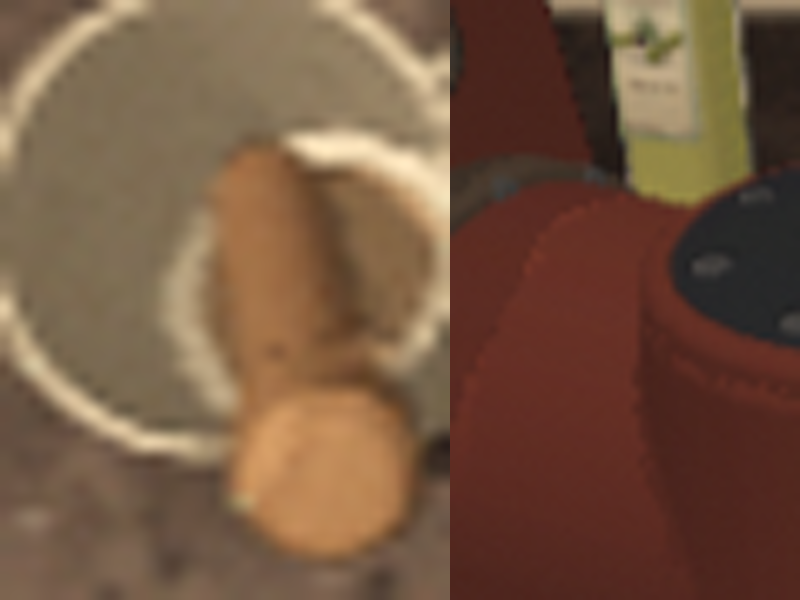

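```bash
python3 - <<'E'
from h import *
T=r.get_image("top")
for zt in(10,13):
  a=onz(T,226.6,184.9,zt)
  for zk in(160,167):
    b=onz(T,231.4,205.8,zk);d=b-a;L=np.linalg.norm(d);print(a,b,L,d/L,np.degrees(np.arccos(d[2]/L)))
    print("knob160",b-18*d/L)
b=onz(T,231.4,205.8,166);
for az in (203.3,200,197,194):
  for tilt in (30,):
    t,A=np.radians([tilt,az]);d=np.array([np.sin(t)*np.cos(A),np.sin(t)*np.sin(A),np.cos(t)]);tip=b-178*d;print(az,tip,proj(T,tip),proj(T,b-90*d))
E
```

```text
[536.5 215.9  10. ] [457.3 170.9 160. ] 175.49256394502873 [-0.45130117 -0.25642112  0.85473707] 31.269300404200074
knob160 [465.42342112 175.51558018 144.61473273]
[536.5 215.9  10. ] [456.4 169.4 167. ] 182.28346057720103 [-0.4394255  -0.2550972   0.86129592] 30.537598968138226
knob160 [464.30965892 173.99174956 151.49667353]
[535.9 215.2  13. ] [457.3 170.9 160. ] 172.48028872888634 [-0.45570425 -0.25684094  0.8522713 ] 31.54042533475383
knob160 [465.50267644 175.52313697 144.65911659]
[535.9 215.2  13. ] [456.4 169.4 167. ] 179.25928148913238 [-0.44349168 -0.25549584  0.8590908 ] 30.78534898266044
knob160 [464.38285025 173.99892505 151.53636555]
203.3 [538.24172794 204.80354973  11.84747813] [230.4 184.1] [230.9 194. ]
200 [540.13264325 200.03979276  11.84747813] [232.1 183.3] [231.8 193.6]
197 [541.61112328 195.62108172  11.84747813] [233.7 182.8] [232.6 193.3]
194 [542.85631964 191.13104871  11.84747813] [235.3 182.3] [233.5 193.1]
```

The crop gives the knob face at (231.4,205.8) and the tenon tip at about (226.6,184.9). The axis that follows from these is 179 mm long at a tilt of 30.8°, which matches the post.

Call:
shift_gripper(increments="0 0 0 0 0 0 85\n0 0 0 0 0 0 85")

```text
time: 5.72
position: [428.3, -129.3, 252.0]
orientation: [-3.096, -0.518, 0.006]
ft_force: [-0.7, -0.7, -0.1]
gripper_width: 85.4
finger_force: 0.0
```

```bash
python3 - <<'E'
from h import *
s=r.state();R0=R.from_rotvec(s["orientation"]);p=np.array(s["position"]);print(p)
z=np.array([.443,.256,-.859]);z/=np.linalg.norm(z);y=np.array([.5,-.866,0]);y-=z*(y@z);y/=np.linalg.norm(y);x=np.cross(y,z)
R1=R.from_matrix(np.c_[x,y,z]);rv=(R0.inv()*R1).as_rotvec();print("rot",rv)
g=np.array([464.5,174.2,151])-6*z
for k in(70,0):print(k,R0.inv().apply(g-k*z-p))
E
```

```text
[ 428.29727548 -129.28797625  251.99486112]
rot [ 0.04841539  0.53834474 -0.18815285]
70 [  95.02553857 -267.60182969   36.22993684]
0 [ 130.37557382 -274.25835943   96.2804624 ]
```

Call:
shift_gripper(increments="1 -2.8 0 0 0.06 -0.02 85\n2.2 -6.2 0 0 0.15 -0.05 85\n3.4 -9.7 0 0.01 0.24 -0.08 85\n4.6 -13.2 0 0.02 0.33 -0.11 85\n5.8 -16.7 0.5 0.03 0.42 -0.14 85\n7 -20.2 1.5 0.04 0.5 -0.17 85\n8.2 -23.5 2.5 0.048 0.538 -0.188 85\n9.2 -26 3.3 0.048 0.538 -0.188 85\n9.5 -26.76 3.62 0.048 0.538 -0.188 85\n9.5 -26.76 3.62 0.048 0.538 -0.188 85")

```text
time: 6.55
position: [429.6, 156.0, 214.7]
orientation: [-2.804, -0.758, -0.767]
ft_force: [-0.3, 0.4, 0.6]
gripper_width: 85.0
finger_force: 0.0
```

Call:
shift_gripper(increments="0 0 0 0 0 0 85\n0 0 0 0 0 0 85\n0 0 0 0 0 0 85")

```text
time: 6.8
position: [432.7, 153.2, 218.3]
orientation: [-2.807, -0.751, -0.778]
ft_force: [-0.0, -0.2, -0.6]
gripper_width: 85.0
finger_force: 0.0
```

```bash
python3 - <<'E'
from h import *
s=r.state();R0=R.from_rotvec(s["orientation"]);print(s["qpos"],R0.as_matrix()[:,2],R0.as_matrix()[:,1]);
z=np.array([.443,.256,-.859]);g=np.array([464.5,174.2,151])-6*z
print(totool(g))
T=r.get_image("top");S=r.get_image("side")
o=np.zeros((600,800,3),np.uint8)
o[:300,:450]=cv2.resize(T["color"][155:235,180:300],(450,300),interpolation=2)
o[:,450:]=cv2.resize(S["color"][130:250,200:270],(350,600),interpolation=2)
cv2.imwrite("pics/c4.png",o[:,:,::-1])
E
```

```text
[ 0.04028977 -0.43725347  2.35629884  0.34630637  0.76381689  0.89260569] [ 0.44699586  0.25298485 -0.85801711] [ 0.49846815 -0.86689841  0.00408038]
[-1.9 -2.6 71.3]
```

View pics/c4.png

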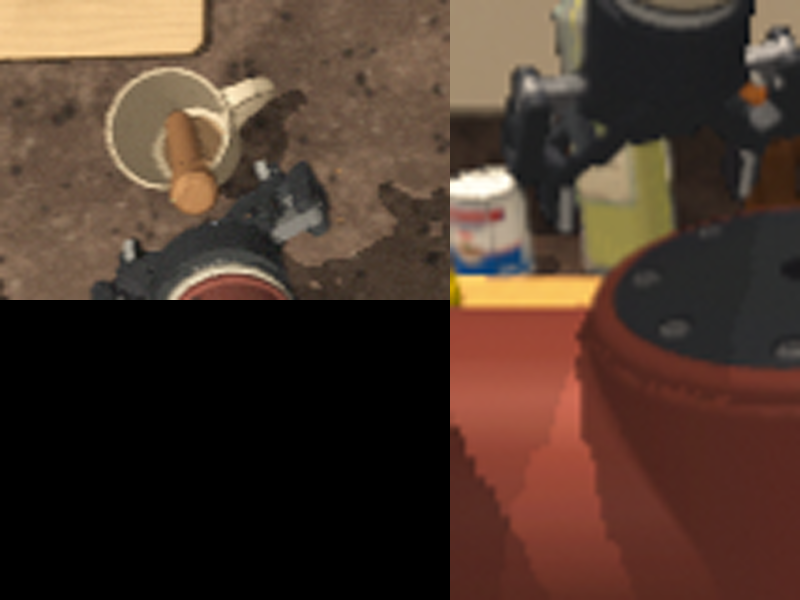

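The open fingers straddle the knob, which sits at about (193,190) in the crop between tips at (130,245) and (262,168). Advancing along the post axis.

Converted, 20 mm is 2, -2 mm is -0.2.

Call:
shift_gripper(increments="-0.1 -0.1 2 0 0 0 85\n-0.2 -0.2 4 0 0 0 85\n-0.2 -0.25 5.5 0 0 0 85\n-0.2 -0.25 6.6 0 0 0 85\n-0.2 -0.25 7 0 0 0 85\n-0.2 -0.25 7 0 0 0 85", grip_n=50)

```text
time: 7.4
position: [460.6, 172.6, 156.1]
orientation: [-2.807, -0.752, -0.774]
ft_force: [-0.4, 0.1, 0.0]
gripper_width: 85.0
finger_force: 0.0
```

Call:
shift_gripper(increments="0 0 0 0 0 0 20\n0 0 0 0 0 0 20\n0 0 0 0 0 0 20\n0 0 0 0 0 0 20\n0 0 0 0 0 0 20\n0 0 0 0 0 0 20\n0 0 0 0 0 0 20\n0 0 0 0 0 0 20")

```text
time: 8.07
position: [461.1, 173.3, 157.9]
orientation: [-2.805, -0.753, -0.779]
ft_force: [-3.6, -2.2, 5.6]
gripper_width: 29.0
finger_force: 49.2
```

```bash
python3 - <<'E'
from h import *
T=r.get_image("top");o=cv2.resize(T["color"][155:235,180:300],(600,400),interpolation=2)
cv2.imwrite("pics/c5.png",o[:,:,::-1]); print(r.state()["ft_torque"])
E
```

```text
[0.00744268 0.41421927 0.10443585]
```

View pics/c5.png

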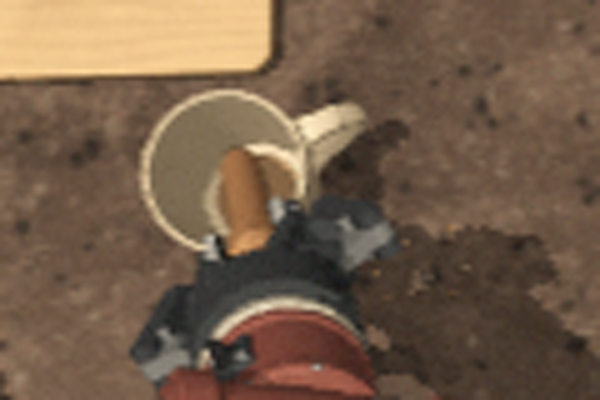

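The fingers have closed on the knob and the mug hasn't moved. Drawing the post out.

Converted, 48 mm is 4.8, -40 mm is -4.

Call:
shift_gripper(increments="0 0 -1 0 0 0 20\n0 0 -2.5 0 0 0 20\n0 0 -4 0 0 0 20\n1.2 0 -6 0 0 0 20\n2.4 0 -8 0 0 0 20\n3.6 0 -10 0 0 0 20\n4.8 0 -12 0 0 0 20\n5.6 0 -13.4 0 0 0 20\n5.6 0 -13.4 0 0 0 20", grip_n=60)

```text
time: 8.87
position: [444.5, 163.4, 305.5]
orientation: [-2.804, -0.754, -0.789]
ft_force: [0.9, 0.2, -0.7]
gripper_width: 29.1
finger_force: 59.4
```

Call:
shift_gripper(increments="0 0 0 0 0 0 20\n0 0 0 0 0 0 20")

```text
time: 9.03
position: [441.4, 163.1, 298.4]
orientation: [-2.807, -0.753, -0.771]
ft_force: [-0.9, 0.2, -1.6]
gripper_width: 29.1
finger_force: 59.4
```

```bash
python3 - <<'E'
from h import *
s=r.state();print(s["qpos"],s["gripper_width"],s["ft_torque"])
T=r.get_image("top");S=r.get_image("side")
o=np.zeros((600,800,3),np.uint8)
o[:400,:450]=cv2.resize(T["color"][155:245,190:290],(450,400),interpolation=2)
o[:,450:]=cv2.resize(S["color"][90:240,190:277],(350,600),interpolation=2)
cv2.imwrite("pics/c6.png",o[:,:,::-1])
E
```

```text
[ 0.06950707 -0.49509568  2.23723736  0.2811486   0.92779802  1.00069587] 29.11365358911901 [-0.22974396  0.28709777  0.04021216]
```

View pics/c6.png

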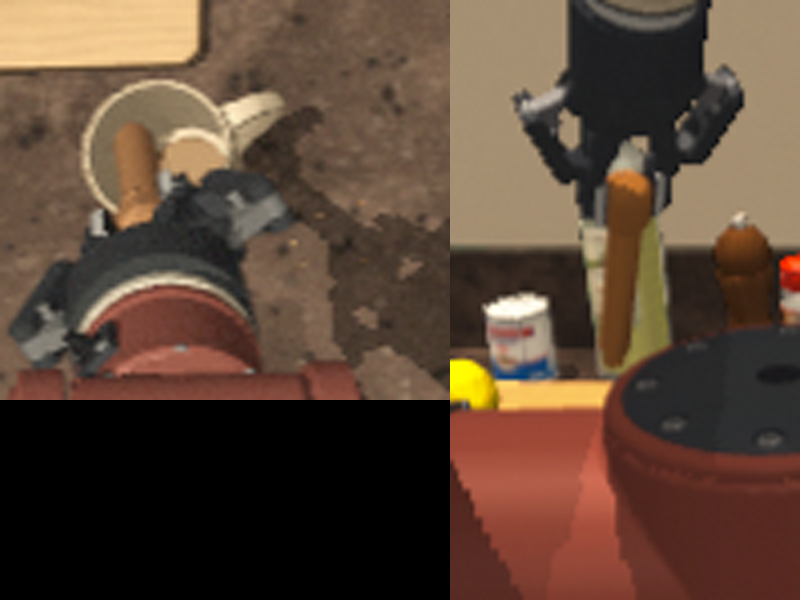

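The post is out of the mug and held firmly, and the mug is still upright. In the side crop the tip is at about (615,362). Next I'll turn it upright over the stack.

```bash
python3 - <<'E'
from h import *
s=r.state();R0=R.from_rotvec(s["orientation"]);p=np.array(s["position"]);print(p)
R1=R.from_matrix(np.c_[[.866,.5,0],[.5,-.866,0],[0,0,-1]]);print("rot",(R0.inv()*R1).as_rotvec())
for q in([440,60,330],[438,-302,330]):print(q,R0.inv().apply(np.array(q)-p))
E
```

```text
[441.21031826 163.12086328 297.84738372]
rot [ 1.87332140e-03 -5.34987168e-01  4.85953540e-04]
[440, 60, 330] [-28.95096676  88.76215458 -54.33497479]
[438, -302, 330] [-186.4518278   401.26523882 -146.98108165]
```

Call:
shift_gripper(increments="-0.9 2 -1 0 -0.05 0 20\n-2.4 5.2 -2.2 0 -0.13 0 20\n-3.9 8.4 -3.4 0 -0.22 0 20\n-5.4 11.6 -4.5 0 -0.31 0 20\n-6.9 14.8 -5.6 0 -0.4 0 20\n-8.4 18 -6.7 0 -0.48 0 20\n-9.9 21.3 -7.9 0.001 -0.535 0 20\n-11.4 24.5 -9 0.001 -0.535 0 20\n-12.7 27.3 -10 0.002 -0.535 0 20\n-13.4 28.8 -10.5 0.002 -0.535 0 20", grip_n=90)

```text
time: 9.97
position: [439.8, -173.7, 321.4]
orientation: [3.035, 0.81, 0.004]
ft_force: [-0.5, 0.6, -0.4]
gripper_width: 28.3
finger_force: 88.9
```

Call:
shift_gripper(increments="0 0 0 0 0 0 20\n0 0 0 0 0 0 20")

```text
time: 10.13
position: [439.6, -170.9, 321.4]
orientation: [-3.033, -0.81, -0.005]
ft_force: [0.0, -0.2, -0.8]
gripper_width: 28.4
finger_force: 89.0
```

```bash
python3 - <<'E'
from h import *
print(totool([438,-302,330]),r.state()["qpos"])
E
```

```text
[-66.7 112.9  -9. ] [-0.52186201 -0.169879    1.88592238  0.00372079  1.4248906   0.52667344]
```

```bash
python3 - <<'E'
from h import *
T=r.get_image("top");S=r.get_image("side")
o=np.zeros((600,800,3),np.uint8)
o[:360,:360]=cv2.resize(T["color"][175:250,385:460],(360,360),interpolation=2)
o[:,360:]=cv2.resize(S["color"][90:250,335:452],(440,600),interpolation=2)
cv2.imwrite("pics/c7.png",o[:,:,::-1])
E
```

```text
(no output)
```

View pics/c7.png

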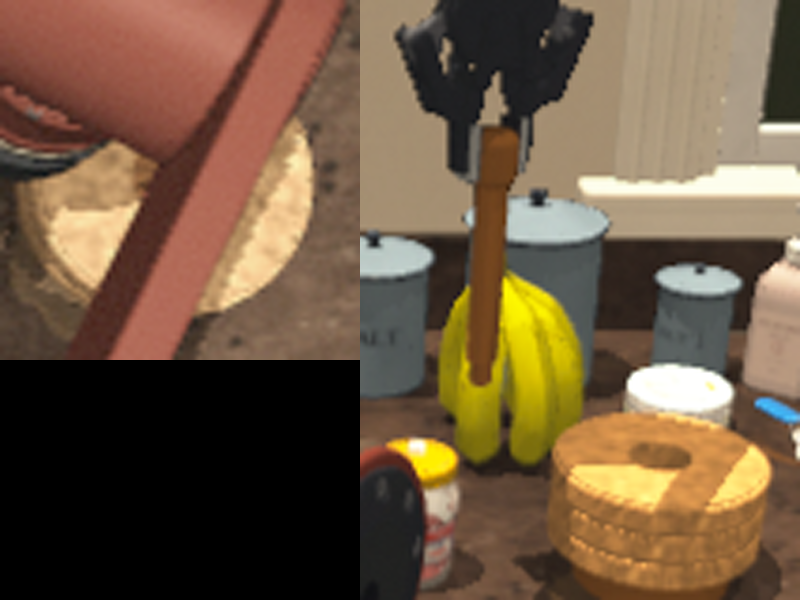

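The side crop shows the post near vertical, with its tip at about (482,380) and the knob at (500,135). The bore is at (660,454), which agrees with the measured trivet centre. The foot is just visible below, centred near column 656.

Converted, 90 mm is 9, -9 mm is -0.9.

Call:
shift_gripper(increments="-1.5 2.5 -0.2 0 0 0 20\n-3.5 5.9 -0.4 0 0 0 20\n-5.3 9 -0.7 0 0 0 20\n-6.4 10.8 -0.9 0 0 0 20\n-6.67 11.29 -0.9 0 0 0 20\n-6.67 11.29 -0.9 0 0 0 20\n-6.67 11.29 -0.9 0 0 0 20\n-6.67 11.29 -0.9 0 0 0 20")

```text
time: 10.9
position: [439.0, -299.8, 331.6]
orientation: [-3.033, -0.816, -0.007]
ft_force: [0.9, -0.5, -1.1]
gripper_width: 28.2
finger_force: 89.2
```

```bash
python3 - <<'E'
from h import *
S=r.get_image("side");s=r.state();z=R.from_rotvec(s["orientation"]).apply([0,0,1]);p=np.array(s["position"]);print(p,z)
h=cv2.cvtColor(S["color"],cv2.COLOR_RGB2HSV).astype(int)
for k in (-12,0,20,40,80,120,150,164):print(k,proj(S,p+(6+k)*z),end=' ')
print()
u0=int(proj(S,p+86*z)[0])
for v in range(100,200,6):
    row=h[v,u0-20:u0+20];m=(row[:,0]>=3)&(row[:,0]<=14)&(row[:,1]>120);x=np.nonzero(m)[0];print(v,(x.min()+u0-20,x.max()+u0-20,len(x)) if len(x) else None,end=' | ')
print()
for v in range(236,256,2):
    row=h[v,375:455];x=np.nonzero((row[:,0]>=3)&(row[:,0]<=20)&(row[:,1]>150)&(row[:,2]>70))[0];print(v,(x.min()+375,x.max()+375,len(x)) if len(x) else None,end=' | ')
print([proj(S,[438,-302,q]) for q in (94,28,0)],proj(S,[382,-302,0]),proj(S,[438,-246,14]),proj(S,[438,-358,14]))
E
```

```text
[ 438.98739693 -299.83498759  331.73177579] [ 0.00441769  0.00157119 -0.99998901]
-12 [424.6 120.3] 0 [424.  125.3] 20 [423.  133.5] 40 [422.  141.5] 80 [420.1 157.1] 120 [418.3 172. ] 150 [417.  182.9] 164 [416.4 187.9] 
100 None | 106 None | 112 None | 118 None | 124 (np.int64(424), np.int64(432), 9) | 130 (np.int64(423), np.int64(431), 9) | 136 (np.int64(421), np.int64(428), 8) | 142 (np.int64(420), np.int64(427), 8) | 148 (np.int64(419), np.int64(427), 9) | 154 (np.int64(418), np.int64(426), 9) | 160 (np.int64(417), np.int64(425), 9) | 166 (np.int64(417), np.int64(424), 8) | 172 (np.int64(416), np.int64(423), 8) | 178 (np.int64(415), np.int64(422), 8) | 184 (np.int64(416), np.int64(421), 6) | 190 None | 196 None | 
236 (np.int64(388), np.int64(440), 53) | 238 (np.int64(389), np.int64(439), 51) | 240 (np.int64(391), np.int64(438), 48) | 242 (np.int64(392), np.int64(436), 45) | 244 (np.int64(392), np.int64(433), 42) | 246 (np.int64(394), np.int64(432), 39) | 248 (np.int64(397), np.int64(431), 35) | 250 (np.int64(400), np.int64(429), 30) | 252 (np.int64(405), np.int64(426), 22) | 254 None | [array([414.6, 211.4]), array([412.1, 232.7]), array([411. , 241.4])] [414.8 252.8] [391.  236.8] [432.1 237.3]
```

Converted, 58 mm is 5.8, 52 mm is 5.2.

Call:
shift_gripper(increments="0 0 1.5 0 0 0 20\n0 0 3.5 0 0 0 20\n0 0 5.2 0 0 0 20\n0 0 5.8 0 0 0 20\n0 0 5.8 0 0 0 20\n0 0 5.8 0 0 0 20\n0 0 5.8 0 0 0 20\n0 0 5.8 0 0 0 20")

```text
time: 11.62
position: [439.8, -302.1, 275.8]
orientation: [3.031, 0.813, 0.01]
ft_force: [1.3, -0.1, -0.6]
gripper_width: 28.0
finger_force: 89.2
```

```bash
python3 - <<'E'
from h import *
S=r.get_image("side");T=r.get_image("top");s=r.state();z=R.from_rotvec(s["orientation"]).apply([0,0,1]);p=np.array(s["position"]);print(p,z,s["ft_force"],s["ft_torque"])
for k in (20,100,140,160):print(k,proj(S,p+(6+k)*z),end=' ')
print(proj(S,[438,-302,94]))
o=np.zeros((600,800,3),np.uint8)
o[:400,:360]=cv2.resize(T["color"][160:260,380:470],(360,400),interpolation=2)
o[:,360:]=cv2.resize(S["color"][130:250,370:458],(440,600),interpolation=2)
cv2.imwrite("pics/c8.png",o[:,:,::-1])
E
```

```text
[ 439.59779283 -302.09193258  275.40514348] [ 0.00644448 -0.00103262 -0.9999787 ] [ 0.37289035 -0.4625796  -1.46645267] [0.00183351 0.01532324 0.06415047]
20 [421.2 155.6] 100 [417.7 185.1] 140 [416. 199.] 160 [415.2 205.8] [414.6 211.4]
```

View pics/c8.png

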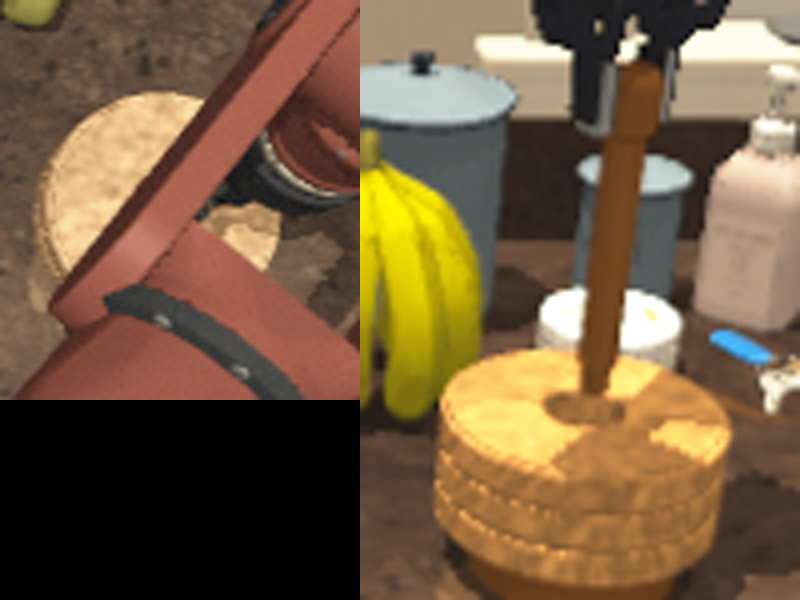

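The post's tip is at about (597,390) and the bore centre at (585,406), so the tip is roughly 4 mm to the −y side and needs a small correction. The post looks upright within about 1°. Descending.

Call:
shift_gripper(increments="0.15 -0.3 0 0 0 0 20\n0.15 -0.3 1 0 0 0 20\n0.15 -0.3 2.5 0 0 0 20\n0.15 -0.3 4 0 0 0 20\n0.15 -0.3 5.5 0 0 0 20\n0.15 -0.3 6.5 0 0 0 20\n0.15 -0.3 7 0 0 0 20\n0.15 -0.3 7 0 0 0 20\n0.15 -0.3 7 0 0 0 20")

```text
time: 12.47
position: [439.3, -298.3, 204.1]
orientation: [3.034, 0.814, 0.007]
ft_force: [0.7, -0.1, -2.3]
gripper_width: 28.1
finger_force: 89.2
```

Call:
shift_gripper(increments="0 0 0.3 0 0 0 20\n0 0 0.6 0 0 0 20\n0 0 0.9 0 0 0 20\n0 0 0.9 0 0 0 20")

```text
time: 12.8
position: [439.1, -298.6, 194.9]
orientation: [3.033, 0.814, 0.006]
ft_force: [-0.8, -0.4, -0.5]
gripper_width: 28.5
finger_force: 89.2
```

Converted, 3 mm is 0.3, 1.5 mm is 0.15.

Call:
shift_gripper(increments="0 0 0.15 0 0 0 20\n0 0 0.3 0 0 0 20\n0 0 0.3 0 0 0 20")

```text
time: 13.05
position: [439.1, -298.4, 191.8]
orientation: [3.033, 0.814, 0.007]
ft_force: [-0.6, -1.1, -1.0]
gripper_width: 28.5
finger_force: 89.2
```

Call:
shift_gripper(increments="0 0 0.15 0 0 0 20\n0 0 0.3 0 0 0 20\n0 0 0.3 0 0 0 20")

```text
time: 13.3
position: [439.1, -298.3, 188.8]
orientation: [3.034, 0.814, 0.007]
ft_force: [-0.8, -1.3, -0.9]
gripper_width: 28.3
finger_force: 89.3
```

Call:
shift_gripper(increments="0 0 0.15 0 0 0 20\n0 0 0.3 0 0 0 20\n0 0 0.3 0 0 0 20")

```text
time: 13.55
position: [439.2, -298.3, 185.7]
orientation: [3.034, 0.814, 0.007]
ft_force: [-1.5, -0.7, -1.0]
gripper_width: 28.1
finger_force: 89.3
```

Call:
shift_gripper(increments="0 0 0.15 0 0 0 20\n0 0 0.3 0 0 0 20\n0 0 0.3 0 0 0 20")

```text
time: 13.8
position: [439.2, -298.2, 182.7]
orientation: [3.034, 0.814, 0.007]
ft_force: [-1.0, -1.9, -0.7]
gripper_width: 28.5
finger_force: 89.3
```

Call:
shift_gripper(increments="0 0 0.15 0 0 0 20\n0 0 0.3 0 0 0 20\n0 0 0.3 0 0 0 20")

```text
time: 14.05
position: [439.5, -298.4, 180.7]
orientation: [3.033, 0.813, 0.007]
ft_force: [-2.9, -0.8, 3.1]
gripper_width: 28.4
finger_force: 89.7
```

Call:
shift_gripper(increments="0 0 0.15 0 0 0 20\n0 0 0.3 0 0 0 20\n0 0 0.3 0 0 0 20")

```text
time: 14.3
position: [440.3, -298.8, 180.6]
orientation: [3.033, 0.813, 0.009]
ft_force: [-3.5, 1.8, 14.4]
gripper_width: 28.2
finger_force: 91.3
```

The rows are not in the units I measure in: shifts go in cm. I convert before sending: -4 mm is -0.4.

Call:
shift_gripper(increments="0 0 -0.4 0 0 0 20\n0 0 -0.4 0 0 0 20\n0 0 -0.4 0 0 0 20")

```text
time: 14.55
position: [439.4, -298.3, 180.8]
orientation: [3.033, 0.813, 0.008]
ft_force: [-1.3, -1.7, 0.2]
gripper_width: 28.6
finger_force: 89.3
```

Call:
shift_gripper(increments="0.2 0 0 0 0 0 20\n0.4 0 0 0 0 0 20\n0.5 0 0 0 0 0 20\n0.5 0 0 0 0 0 20")

```text
time: 14.88
position: [443.3, -296.0, 180.8]
orientation: [3.033, 0.814, 0.005]
ft_force: [-2.6, -2.3, 2.1]
gripper_width: 28.4
finger_force: 89.5
```

Call:
shift_gripper(increments="-0.3 0 0 0 0 0 20\n-0.6 0 0 0 0 0 20\n-1 0 0 0 0 0 20\n-1 0 0 0 0 0 20")

```text
time: 15.22
position: [435.1, -300.3, 180.8]
orientation: [-3.034, -0.812, -0.011]
ft_force: [0.1, 0.2, -0.7]
gripper_width: 28.3
finger_force: 89.2
```

Call:
shift_gripper(increments="0.3 0 0 0 0 0 20\n0.5 0.3 0 0 0 0 20\n0.5 0.5 0 0 0 0 20\n0.5 0.5 0 0 0 0 20")

```text
time: 15.55
position: [441.1, -301.2, 180.7]
orientation: [-3.03, -0.813, -0.004]
ft_force: [-4.1, 4.1, 4.3]
gripper_width: 28.2
finger_force: 90.2
```

Call:
shift_gripper(increments="0 -0.3 0 0 0 0 20\n0 -0.6 0 0 0 0 20\n0 -1 0 0 0 0 20\n0 -1 0 0 0 0 20")

```text
time: 15.88
position: [437.8, -295.7, 181.5]
orientation: [3.026, 0.813, 0.011]
ft_force: [1.5, -4.6, -4.1]
gripper_width: 28.0
finger_force: 89.1
```

Converted, 5 mm is 0.5, 4 mm is 0.4.

Call:
shift_gripper(increments="0 0.2 0 0 0 0 20\n0 0.4 0 0 0 0 20\n0 0.5 0 0 0 0 20\n0 0.5 0 0 0 0 20")

```text
time: 16.22
position: [439.2, -298.1, 181.0]
orientation: [-3.034, -0.813, -0.007]
ft_force: [-0.1, -1.6, -0.2]
gripper_width: 28.0
finger_force: 89.6
```

Call:
shift_gripper(increments="0 0 0.2 0 0 0 20\n0 0 0.5 0 0 0 20\n0 0 0.7 0 0 0 20\n0 0 0.7 0 0 0 20")

```text
time: 16.55
position: [440.9, -298.9, 180.4]
orientation: [3.033, 0.813, 0.01]
ft_force: [-5.8, 4.0, 25.3]
gripper_width: 27.9
finger_force: 93.2
```

```bash
python3 - <<'E'
from h import *
S=r.get_image("side");s=r.state();p=np.array(s["position"]);print(p)
h=cv2.cvtColor(S["color"],cv2.COLOR_RGB2HSV).astype(int)
for z in(188,170,152,94):print(z,proj(S,[438,-303,z]),proj(S,[423,-303,z]))
for v in range(166,216,2):
    row=h[v,400:440];x=np.nonzero((row[:,0]>=3)&(row[:,0]<=14)&(row[:,1]>120)&(row[:,2]<190))[0];print(v,(int(x.min()+400),int(x.max()+400),len(x)) if len(x) else None,end=' | ')
E
```

```text
[ 440.93262825 -298.86865223  180.43156227]
188 [419.  178.8] [420.2 181.1]
170 [418.2 185.2] [419.4 187.7]
152 [417.4 191.6] [418.6 194.1]
94 [415.  211.4] [416.1 214.1]
166 None | 168 None | 170 None | 172 None | 174 None | 176 None | 178 (417, 421, 5) | 180 (416, 424, 9) | 182 (416, 424, 9) | 184 (416, 423, 8) | 186 (416, 423, 8) | 188 (416, 423, 8) | 190 (415, 422, 8) | 192 (414, 421, 8) | 194 (414, 420, 7) | 196 (414, 420, 7) | 198 (413, 419, 7) | 200 (400, 419, 8) | 202 (413, 419, 7) | 204 (413, 433, 8) | 206 (412, 439, 10) | 208 (412, 419, 8) | 210 (411, 419, 9) | 212 (411, 418, 8) | 214 (411, 418, 8) |
```

The knob top sits at row 178, which means z is about 188, so the post is home. Easing off, releasing and retreating straight up.

Converted, -6 mm is -0.6, -3 mm is -0.3.

Call:
shift_gripper(increments="0 0 -0.3 0 0 0 20\n0 0 -0.6 0 0 0 20\n0 0 -0.6 0 0 0 20")

```text
time: 16.85
position: [439.6, -298.2, 180.6]
orientation: [3.033, 0.813, 0.008]
ft_force: [-1.2, 0.3, 7.3]
gripper_width: 28.2
finger_force: 90.7
```

Call:
shift_gripper(increments="0 0 0 0 0 0 85\n0 0 0 0 0 0 85\n0 0 0 0 0 0 85\n0 0 0 0 0 0 85\n0 0 0 0 0 0 85\n0 0 0 0 0 0 85")

```text
time: 17.35
position: [439.2, -298.1, 179.7]
orientation: [3.034, 0.814, 0.007]
ft_force: [-0.6, -0.1, 0.1]
gripper_width: 85.0
finger_force: 0.0
```

Call:
shift_gripper(increments="0 0 -2 0 0 0 85\n0 0 -5 0 0 0 85\n0 0 -8.5 0 0 0 85\n0 0 -12 0 0 0 85\n-3 0 -14 0 0 0 85\n-5 3 -15 0 0 0 85\n-6 6.5 -15 0 0 0 85\n-7 10 -15 0 0 0 85\n-8 13.5 -15 0 0 0 85\n-9 17 -15 0 0 0 85")

```text
time: 18.18
position: [445.8, -492.2, 330.0]
orientation: [3.034, 0.813, 0.008]
ft_force: [0.6, -0.1, -0.5]
gripper_width: 85.0
finger_force: 0.0
```

Call:
shift_gripper(increments="-1.5 3.5 0 0 0 0 85\n-3 7 0 0 0 0 85\n-4 10 0 0 0 0 85\n-4 10 0 0 0 0 85")

```text
time: 18.52
position: [460.1, -602.4, 326.0]
orientation: [3.036, 0.808, 0.005]
ft_force: [-2.2, 0.7, -1.6]
gripper_width: 85.0
finger_force: 0.0
```

```bash
python3 - <<'E'
from h import *
T=r.get_image("top");S=r.get_image("side")
m=lambda d:(lambda h:(h[...,0]>=3)&(h[...,0]<=14)&(h[...,1]>120)&(h[...,2]<215))(cv2.cvtColor(d["color"],cv2.COLOR_RGB2HSV).astype(int))
a,b=m(S),m(T)
for v in range(172,214,3):
    x=np.nonzero(a[v,402:436])[0];print(v,(int(x.min()+402),int(x.max()+402),len(x)) if len(x) else None,end=' | ')
k=b[185:240,395:450].astype(np.uint8);n,l,st,ce=cv2.connectedComponentsWithStats(k)
print();print([(st[i].tolist(),(ce[i]+[395,185]).round(1).tolist()) for i in range(1,n) if st[i][4]>15])
for z in(188,152,94):print(z,proj(S,[438,-303,z]),proj(T,[438,-303,z]))
cv2.imwrite("pics/t9.png",T["color"][:,:,::-1])
h=cv2.cvtColor(S["color"],cv2.COLOR_RGB2HSV)
for nm,d in(("side",S),("top",T)):
    hh=cv2.cvtColor(d["color"],cv2.COLOR_RGB2HSV);y=cv2.inRange(hh,(20,110,110),(32,255,255));y=y if nm=="side" else y
    n,l,st,ce=cv2.connectedComponentsWithStats(y);print(nm,[(st[i].tolist(),ce[i].round(1).tolist()) for i in range(1,n) if st[i][4]>80],"jar lid",proj(d,[430,-130,96]))
E
```

```text
172 None | 175 None | 178 (416, 420, 5) | 181 (412, 423, 12) | 184 (412, 424, 13) | 187 (411, 423, 13) | 190 (413, 422, 10) | 193 (414, 420, 7) | 196 (414, 420, 7) | 199 (413, 420, 8) | 202 (413, 419, 7) | 205 (413, 435, 8) | 208 (411, 419, 9) | 211 (411, 418, 8) | 
[([18, 18, 22, 17, 240], [423.2, 211.1])]
188 [419.  178.8] [429.8 207.1]
152 [417.4 191.6] [426.2 208.9]
94 [415.  211.4] [421.  211.6]
side [([536, 57, 11, 28, 102], [542.5, 74.6]), ([524, 108, 9, 15, 85], [528.3, 116.6]), ([356, 156, 80, 69, 1954], [382.1, 192.5]), ([610, 176, 30, 17, 219], [624.3, 185.8]), ([159, 180, 48, 30, 671], [182.8, 198.8]), ([421, 203, 21, 11, 92], [429.7, 208.2]), ([339, 207, 22, 14, 232], [349.5, 213.6])] jar lid [349.8 211.5]
top [([365, 128, 41, 38, 1122], [385.2, 145.4]), ([154, 135, 23, 14, 262], [165.6, 140.5]), ([342, 206, 23, 23, 311], [353.1, 217.5])] jar lid [353.6 216.4]
```

```bash
python3 - <<'E'
import cv2,numpy as np
a=cv2.imread("pics/top0.png").astype(int);b=cv2.imread("pics/t9.png").astype(int)
h=cv2.cvtColor(b.astype(np.uint8),cv2.COLOR_BGR2HSV)
for v in range(196,228,1):print(v,' '.join(f"{x:3d}" for x in h[v,408:442,2]))
# mug: shift by matching the handle/rim patch
t=a[165:190,205:262].astype(np.uint8);R_=cv2.matchTemplate(b[155:200,195:272].astype(np.uint8),t,5);print(cv2.minMaxLoc(R_))
E
```

```text
196 248 249 245 237 238 242 248 249 248 248 248 249 248 248 248 248 244 242 248 249 247 247 248 244 242 232 233 241 248 246 240 232 225 220
197 248 249 248 248 247 248 248 248 246 243 247 248 245 244 248 249 248 247 245 247 239 230 238 247 246 243 243 246 248 248 247 239 223 223
198 248 248 249 249 248 249 248 246 243 245 247 245 241 236 242 249 249 248 244 231 227 233 237 237 245 248 248 248 248 248 247 244 234 228
199 248 248 249 249 249 249 248 248 246 248 248 248 249 248 247 244 245 242 242 243 239 245 248 246 244 247 244 240 244 247 244 248 247 246
200 248 248 249 250 250 249 248 248 248 249 248 248 249 249 248 247 245 240 241 247 248 249 248 246 243 240 234 236 241 240 238 242 248 248
201 248 248 249 249 249 248 248 249 249 249 249 248 248 248 248 248 247 243 244 248 246 243 247 248 247 241 231 222 222 231 237 241 243 245
202 247 248 248 249 248 247 248 249 244 233 237 238 239 243 247 248 245 244 243 237 230 223 232 246 248 242 228 219 220 224 232 241 241 234
203 242 243 248 246 238 220 219 219 216 198 165 145 124 148 177 204 237 244 227 187 179 169 186 226 244 239 231 230 233 
[... 2742 characters left out ...]
8 221 234 238 237 235 225 226 235 239 243 237 222 226 235 239 242 243 234 224
224 233 223 230 240 245 246 248 244 235 232 233 240 233 217 215 220 231 239 245 237 229 228 236 244 246 240 227 225 229 233 237 243 237 230
225 237 225 229 237 238 239 245 242 240 239 237 236 232 223 221 223 232 242 246 244 233 229 235 242 239 232 228 227 235 240 236 233 229 228
226 242 238 235 238 239 235 229 228 234 241 244 244 242 236 229 237 235 235 236 237 232 228 240 244 236 228 225 231 240 244 236 224 214 221
227 248 246 238 238 242 236 223 219 233 244 246 243 234 226 239 238 230 226 231 229 227 231 238 238 234 233 236 240 244 243 236 222 204 204
(-0.01632923260331154, 0.9665183424949646, (20, 14), (10, 10))
```

```bash
python3 -c "
from plant import r
print(r.sign_off())"
```

```text
the job is handed in; nothing more can be done
None
```

I stood the jar on the worktop, and the post is home in the foot's socket. It looks upright in the side view, though its lean along x couldn't be measured well. The mug hasn't moved, and I handed the job in after about 19 s without a separate final check that the trivets lie flat.

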